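# Load the tool sanitiser and lock its dosing cartridge

### The arm

A 6-joint arm with a two-finger parallel gripper is mounted at the origin on the work surface. World frame = base frame: x ahead of the robot, y to its left, z up, the work surface at z = 0. Lengths are in m, angles in rad, forces in N, time in s.
With the tool pointing down it reaches from about 0.275 to 0.85 m from the base axis. Payload 5.2 kg.
Tool frame: the origin (TCP) lies between the finger pads; the fingertips stand 8 mm ahead of it and the grasp point (between the pads) lies 11 mm behind it; x points along the fingers, y is the direction in which the jaws open and shut, and the axes are right-handed (so a half turn about x gives the same grasp; the last joint's range is limited). The gripper opens to 85 mm and grips with 20 to 120 N. Pads are 22 mm wide; open, the fingers measure 114 mm over their backs; the gripper's body (76 mm by 85 mm) begins 54 mm behind the grasp point. The pads swing forward as they close: fully open they stand 13 mm farther back than shut.
Start: joints at [0.921, 0.259, 1.535, -0, 1.348, -0.203], TCP at [0.238, 0.496, 0.239] pointing down, gripper open.
Joint ranges: [-3.14, 3.14], [-0.91, 2.08], [0.19, 2.58], [-1.22, 4.36], [0.22, 2.71], [-3.12, 3.12]. Speed limits (rad/s): [2.57, 2.57, 3.14, 3.14, 3.14, 3.14].

### API

Orientations are given as a unit quaternion [w, x, y, z].
In Python, from workcell import move_to, line_to, set_joints, let_go, clamp, sleep, solve_ik, camera, IKError, sign_off, boxes_of, current_t, current_joint_positions, current_dq, current_joint_efforts, current_eef_pos, current_tool_rot, current_ft_force, current_moment, current_finger_gap gives the robot as it stands. Calls block until the motion is done:
- move_to(position, orientation): joint-space move of the TCP to a pose.
- line_to(position, rate=0.15, attitude=None, until_force=None): straight line of the TCP; attitude=None keeps the orientation; rate is the mean speed in m/s. With until_force (N) it stops when the force on the tool has changed by that much, and returns True; else False.
- set_joints(angles): joint-space move.
- let_go() and clamp(force=None): open the fingers fully, or close them until they stop; force is the grip in N (None keeps the last).
- sleep(seconds).
- solve_ik(position, orientation): joint angles nearest the present ones, or None.
- camera(name): name is "scene" or "top" or "wrist"; returns a dict with "image" (400x640x3 uint8, blue, green, red), "mtx" (3x3 intrinsics, pixels), "cam_to_world" (4x4, takes a point from camera to world coordinates). Camera axes: x right, y down, z forward; pixel columns grow to the right and rows downward; lengths in m; the calibration is good to about 2 mm. A picture is of the moment at which its call begins. There is no depth.
A pose or a line that the arm cannot do raises IKError and nothing moves.
- sign_off(): hands the job in, once; it reports no verdict.
Trained networks look in a picture, given as the dict that the camera call returned (one of the last four; its "shot" number tells which), for a name from the list of things; names that differ only in an ending like _2 or _b are one class to them, and where a whole thing is asked for, a point or a joint stands for the part that bears it (a point fixed in the world has none). Each returns a list of dicts, best first, with "confidence" (0 to 1); they miss things now and then, are a little off and sometimes report something else, mostly with a low value. They report only what shows in the picture. A call takes as long as a camera call. They do not tell look-alikes from the thing itself.
- boxes_of(picture, thing): "location" ([x, y, z] in m, in world coordinates, good to about 4 mm: the middle of the surface that is visible of it).
Readings, each from a call of its own:
- current_t(): time.
- current_joint_positions(): joint angles.
- current_dq(): joint speeds.
- current_joint_efforts(): joint torques, N m.
- current_eef_pos(): TCP position.
- current_tool_rot(): TCP orientation.
- current_ft_force(): force on the tool from outside, world axes, zero at the start.
- current_moment(): the same for the moment, N m.
- current_finger_gap(): finger opening in m.
Only numpy, scipy, OpenCV 4.12 (cv2) and the standard library are available. Lean on these libraries where they do the work, as an engineer would, in place of code of your own. Each camera call takes 0.05 s, during which the arm holds its last target.

### The job

Get the tool sanitiser ready and start it: unlock the spent grey cartridge from the dosing dock and stand it on the red-centred return pad, then fit the orange one by pushing it down and giving it a quarter turn clockwise until it locks at the green marks. Lay every hand tool on the table flat in the tray compartment whose liner has its colour, head towards the steel spray bar. When all that is in place, press the green start button fully down; leave everything let go and the other things undisturbed.

Things in the scene. Friction and masses are not known exactly. Their poses are not given: they have to be found in the camera images.
- scraper: blue hand tool, loose, 70 g, maybe absent (None): handle 85 long, 16 wide, 20 mm high, then a steel scraper blade, 34 wide, 50 long, 5 to 12 mm thick, its underside level with the handle's. Origin on the underside, on the centre line; x from handle to head, z up. Handle x -75 to +10, head +10 to +60 mm. It balances where it is best gripped, across the handle near x = -10 mm.
- scraper_head (a point): end of the blue tool's head, 60 mm along +x from its origin, 3 mm above its underside
- liner_scraper: blue floor liner, 176 x 50 x 2 mm, of one of four side-by-side compartments (177 x 52 mm inside, 56 mm apart) of the fixed grey tray; colours change places. Origin mid underside, 4 mm above the table (liner top 6 mm); x along the compartment to the steel spray bar (19 mm high, beyond the end), z up. Walls 4 mm thick, tops 14 mm above the table.
- brush: yellow hand tool, loose, 70 g, maybe absent (None): handle 85 long, 16 wide, 20 mm high, then a flat brush head with pale bristles, 34 wide, 50 long, 5 to 12 mm thick, its underside level with the handle's. Origin on the underside, on the centre line; x from handle to head, z up. Handle x -75 to +10, head +10 to +60 mm. It balances where it is best gripped, across the handle near x = -10 mm.
- brush_head (a point): end of the yellow tool's head, 60 mm along +x from its origin, 3 mm above its underside
- liner_brush: yellow floor liner, 176 x 50 x 2 mm, of one of four side-by-side compartments (177 x 52 mm inside, 56 mm apart) of the fixed grey tray; colours change places. Origin mid underside, 4 mm above the table (liner top 6 mm); x along the compartment to the steel spray bar (19 mm high, beyond the end), z up. Walls 4 mm thick, tops 14 mm above the table.
- comb: red hand tool, loose, 70 g, maybe absent (None): handle 85 long, 16 wide, 20 mm high, then a steel comb, 34 wide, 50 long, 5 to 12 mm thick, its underside level with the handle's. Origin on the underside, on the centre line; x from handle to head, z up. Handle x -75 to +10, head +10 to +60 mm. It balances where it is best gripped, across the handle near x = -10 mm.
- comb_head (a point): end of the red tool's head, 60 mm along +x from its origin, 3 mm above its underside
- liner_comb: red floor liner, 176 x 50 x 2 mm, of one of four side-by-side compartments (177 x 52 mm inside, 56 mm apart) of the fixed grey tray; colours change places. Origin mid underside, 4 mm above the table (liner top 6 mm); x along the compartment to the steel spray bar (19 mm high, beyond the end), z up. Walls 4 mm thick, tops 14 mm above the table.
- paddle: green hand tool, loose, 70 g, maybe absent (None): handle 85 long, 16 wide, 20 mm high, then a round paddle, 34 wide, 50 long, 5 to 12 mm thick, its underside level with the handle's. Origin on the underside, on the centre line; x from handle to head, z up. Handle x -75 to +10, head +10 to +60 mm. It balances where it is best gripped, across the handle near x = -10 mm.
- paddle_head (a point): end of the green tool's head, 60 mm along +x from its origin, 3 mm above its underside
- liner_paddle: green floor liner, 176 x 50 x 2 mm, of one of four side-by-side compartments (177 x 52 mm inside, 56 mm apart) of the fixed grey tray; colours change places. Origin mid underside, 4 mm above the table (liner top 6 mm); x along the compartment to the steel spray bar (19 mm high, beyond the end), z up. Walls 4 mm thick, tops 14 mm above the table.
- dock: white dosing dock fixed on the table, 72 (x) by 128 mm (y), deck 32 mm above the table: bayonet socket at y = -28 mm, round green start button at y = +36 mm, its top face 54 mm above the table. Origin on the table; z up. Green marks on the deck on the socket's +x and -x sides, grey marks at its open notches (+y, -y).
- socket (a point): centre of the socket's mouth, at deck height, axes as the dock's. Throat 41 mm square with two 15 mm wide notches reaching 31 mm from the axis along +y and -y. Lugs enter along the notches (cartridge y along socket y, either way round); pushed down they can only turn a quarter turn clockwise seen from above to lie along socket x, at the green marks.
- pusher (a joint): sprung plate in the socket, 0 up to 0.012 m down, 5 N at first, 10 N at the bottom; its top is 6 mm below the deck at 0. A cartridge not yet turned rests on it. To turn, push its underside at least 15 mm below the deck (17 is best); let go once turned and the spring lifts it into the lock pockets: underside 10 mm below the deck, plate at about 0.004.
- cartridge: sealed orange cartridge, loose, upright, about 0.2 kg: black spigot 35 across, 20 mm high, with two lugs at its foot (along +y and -y, to 28 mm from the axis, 9 wide, 6 mm high); orange body 64 across up to 48 mm; on top a black bar grip 14 thick (x), 56 long (y), from 48 to 74 mm, in line with the lugs. Origin mid underside, z up.
- spent: spent cartridge, loose: the same shape and size as the orange one but with a grey body, same origin and axes; it starts locked in the dock's socket, lugs at the green marks. To release it: push down, quarter turn anticlockwise seen from above, lift out.
- pad: return pad fixed on the table: square dark rubber mat with a dark red middle, 84 x 84 mm, 2 mm thick; origin mid underside, on the table
- start (a joint): green start button on the dock, 28 mm across: 0 is up, 0.006 m is fully down (5 N); springs back
- coir_brick: bystander, brown pressed coir brick, 100 x 55 x 45 mm; origin at the middle of its underside; leave it where it is
- seed_jar: bystander, amber seed jar, 60 mm across, 85 mm tall; origin at the middle of its underside; leave it where it is
- seed_jar2: bystander, green glass seed jar, 56 mm across, 75 mm tall; origin at the middle of its underside; leave it where it is
- pot: bystander, small black pot, 70 mm across, 50 mm tall; origin at the middle of its underside; leave it where it is
- punnet: bystander, clear open punnet, 100 x 120 x 45 mm; origin at the middle of its underside; leave it where it is
There are look-alikes about, which are no part of the job. What is shaped like the spent but purple or turquoise is not meant.

How it is judged:
On the way, in this order (a step that is already met when the one before it is completed fails the run):
1. every tool present lies flat in the compartment of its colour, head towards the spray bar, the spent cartridge stands on the pad, and the orange one is locked in the socket; all let go (y of scraper in the frame of liner_scraper between -0.018 and 0.018 m and y of scraper_head in the frame of liner_scraper between -0.018 and 0.018 m and x of scraper_head in the frame of liner_scraper between 0.02 and 0.095 m and z of scraper in the frame of liner_scraper below 0.006 m and angle between each of scraper, brush, comb, paddle's own z axis and vertical below 0.08 rad and y of brush in the frame of liner_brush between -0.018 and 0.018 m and y of brush_head in the frame of liner_brush between -0.018 and 0.018 m and x of brush_head in the frame of liner_brush between 0.02 and 0.095 m and z of brush in the frame of liner_brush below 0.006 m and y of comb in the frame of liner_comb between -0.018 and 0.018 m and y of comb_head in the frame of liner_comb between -0.018 and 0.018 m and x of comb_head in the frame of liner_comb between 0.02 and 0.095 m and z of comb in the frame of liner_comb below 0.006 m and y of paddle in the frame of liner_paddle between -0.018 and 0.018 m and y of paddle_head in the frame of liner_paddle between -0.018 and 0.018 m and x of paddle_head in the frame of liner_paddle between 0.02 and 0.095 m and z of paddle in the frame of liner_paddle below 0.006 m and horizontal distance between cartridge and socket below 0.006 m and z of cartridge in the frame of socket below -0.008 m and angle between the y axis of cartridge and the x axis of socket, either way round below 0.25 rad and angle between each of cartridge, spent's own z axis and vertical below 0.1 rad and horizontal distance between spent and pad below 0.035 m and height (world z) of spent below 0.01 m and contact force between each of cartridge, spent, scraper, brush, comb, paddle and the fingers below 0.3 N), for 0.2 s.
2. with the cartridge locked, the start button is pressed fully down (horizontal distance between cartridge and socket below 0.006 m and z of cartridge in the frame of socket below -0.008 m and angle between the y axis of cartridge and the x axis of socket, either way round below 0.25 rad and angle between cartridge's own z axis and vertical below 0.1 rad and value of joint start above 0.0045 m), for 0.05 s.
At the end, for the whole second after the job is handed in: Tools present lie flat (0.08 rad, 4 mm) on their liners, 18 mm of centre line, head in the spray-bar half; orange cartridge upright, within 6 mm of socket axis, 8 mm below deck, 0.25 rad of green marks; spent one upright on the pad, within 35 mm of its middle; button up; all free, at rest (all of step 1 and linear speed of each of cartridge, spent, scraper, brush, comb, paddle below 0.02 m/s and value of joint start below 0.002 m); the robot touches nothing.
It fails at once if a bystander is knocked more than 40 mm from its place or tipped over (distance of any of coir_brick, seed_jar, seed_jar2, pot, punnet from where it was at the start of the episode above 0.04 m or angle between any of coir_brick, seed_jar, seed_jar2, pot, punnet's own z axis and vertical above 0.6 rad).
Of scraper, brush, comb, paddle only 2 to 4 are there at a start; the rules pass over those that are not, and their reading is None.
At some moment in a run one of scraper, brush, comb, paddle may be knocked a few centimetres aside while the robot is not near it.
Once in a run the grip may slacken for a moment while it holds something.
It also fails if it takes over 210 s, if anything falls off the work surface, if the arm or the gripper's body presses on something with over 40 N, if the wrist force passes 120 N, or if a joint passes its speed limit or range.

## Working session

There is one attempt and no reset: what is moved stays moved. The work goes in short steps, each a Python script; the robot and the scene stay as the last script left them, time stands still between calls to the robot, and variables do not carry over. Pictures are saved under pics/ and viewed, and the job is handed in when it is done.

```bash
ls; mkdir -p pics
python3 - <<'E'
from workcell import *
import cv2
for n in ("scene","top","wrist"):
    p=camera(n); cv2.imwrite(f"pics/a_{n}.png",p["image"]); print(n,p["mtx"].tolist(),p["cam_to_world"].round(4).tolist())
print(current_t(), current_tool_rot(), current_finger_gap(), current_eef_pos())
E
```

```text
pics
scene [[378.6521196273538, 0.0, 323.6296001931668], [0.0, 378.6521196273538, 200.42564891106102], [0.0, 0.0, 1.0]] [[-0.5293, 0.6127, -0.5869, 1.1231], [0.8484, 0.3814, -0.367, 0.3592], [-0.001, -0.6922, -0.7217, 0.7972], [0.0, 0.0, 0.0, 1.0]]
top [[433.9881751581383, 0.0, 317.25676772796544], [0.0, 433.9881751581383, 197.19538653840453], [0.0, 0.0, 1.0]] [[-0.0031, -0.9971, 0.0765, 0.4394], [-1.0, 0.0034, 0.0034, -0.0295], [-0.0037, -0.0765, -0.9971, 1.4538], [0.0, 0.0, 0.0, 1.0]]
wrist [[329.06548260850604, 0.0, 323.6601865890611], [0.0, 329.06548260850604, 199.1286628791965], [0.0, 0.0, 1.0]] [[0.4317, 0.8715, 0.2327, 0.1779], [0.902, -0.4165, -0.1137, 0.5244], [-0.0022, 0.259, -0.9659, 0.3745], [0.0, 0.0, 0.0, 1.0]]
0.15 [ 0.68933158  0.15618374  0.68974321 -0.15710799] 0.0853752025652086 [0.23738084 0.49570174 0.23866301]
```

View pics/a_top.png

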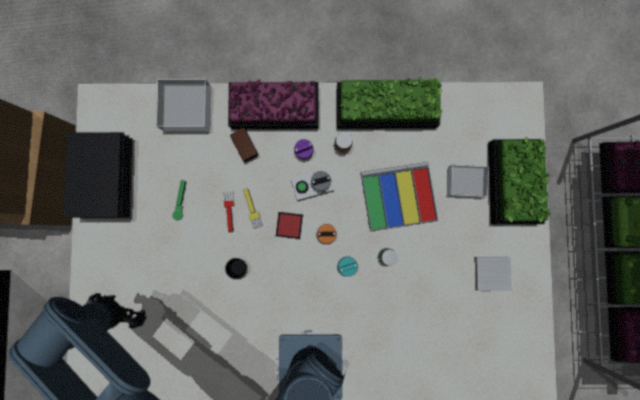

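View pics/a_scene.png

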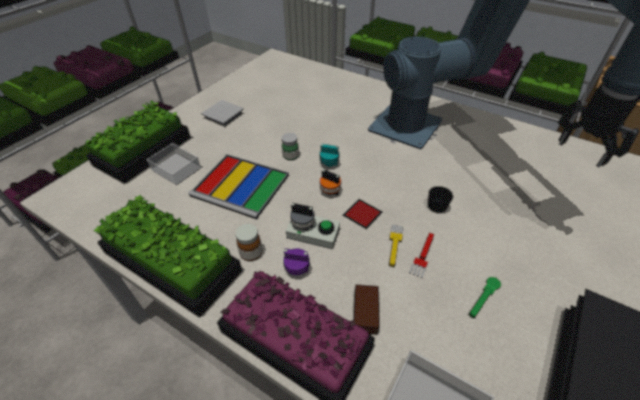

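View pics/a_wrist.png

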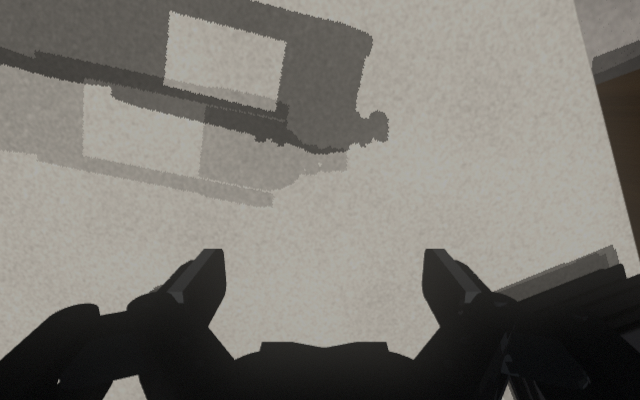

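```bash
cat > h.py <<'E'
from workcell import *
import numpy as np, cv2
from scipy.spatial.transform import Rotation as R
def px2w(p,uv,z):
    uv=np.atleast_2d(np.asarray(uv,float)); K=p["mtx"];T=p["cam_to_world"]
    d=np.c_[(uv[:,0]-K[0,2])/K[0,0],(uv[:,1]-K[1,2])/K[1,1],np.ones(len(uv))]@T[:3,:3].T
    s=(z-T[2,3])/d[:,2]; return T[:3,3]+d*s[:,None]
def w2px(p,X):
    X=np.atleast_2d(X);T=p["cam_to_world"];c=(X-T[:3,3])@T[:3,:3]; q=c@p["mtx"].T
    return q[:,:2]/q[:,2:]
def down(a):
    """tool down, jaw direction at world angle a (rad from +x)"""
    x=np.array([0,0,-1.]);y=np.array([np.cos(a),np.sin(a),0]);z=np.cross(x,y)
    q=R.from_matrix(np.c_[x,y,z]).as_quat(); return [q[3],q[0],q[1],q[2]]
def jaw():
    q=current_tool_rot(); m=R.from_quat([q[1],q[2],q[3],q[0]]).as_matrix(); return np.arctan2(m[1,1],m[0,1])
def snap(n,f):
    p=camera(n); cv2.imwrite(f"pics/{f}.png",p["image"]); return p
E
python3 - <<'E'
from h import *
i=cv2.imread("pics/a_top.png")
cv2.imwrite("pics/a_topz.png",cv2.resize(i[120:290,165:445],None,fx=2.85,fy=2.85,interpolation=cv2.INTER_CUBIC))
p=camera("top")
for n in ["scraper","brush","comb","paddle","liner_scraper","liner_brush","liner_comb","liner_paddle","dock","socket","cartridge","spent","pad","start","coir_brick","seed_jar","seed_jar2","pot","punnet"]:
    try: print(n,[(np.round(b["location"],3).tolist(),round(b["confidence"],2)) for b in boxes_of(p,n)][:4])
    except Exception as e: print(n,e)
print(jaw(), current_t())
E
```

```text
scraper []
brush [([0.494, 0.192, 0.01], 0.6)]
comb [([0.518, 0.268, 0.006], 0.48)]
paddle [([0.535, 0.432, 0.005], 0.55)]
liner_scraper [([0.542, -0.275, 0.003], 0.82)]
liner_brush [([0.551, -0.33, 0.005], 0.56)]
liner_comb [([0.556, -0.384, 0.005], 0.98), ([0.518, 0.269, 0.005], 0.53), ([0.598, -0.033, 0.072], 0.16)]
liner_paddle [([0.534, -0.215, 0.001], 0.59), ([0.495, 0.192, 0.011], 0.51)]
dock [([0.495, 0.192, 0.01], 0.59)]
socket [([0.583, 0.013, 0.03], 0.94)]
cartridge [([0.429, -0.051, 0.046], 0.6)]
spent [([0.597, -0.036, 0.069], 0.83), ([0.705, 0.021, 0.05], 0.62), ([0.33, -0.122, 0.048], 0.53)]
pad [([0.46, 0.07, 0.005], 0.62), ([0.537, 0.434, 0.006], 0.27)]
start [([0.606, -0.528, 0.002], 0.63), ([0.586, 0.024, 0.054], 0.47), ([0.723, -0.108, 0.083], 0.38), ([0.46, 0.069, 0.004], 0.26)]
coir_brick [([0.723, 0.216, 0.041], 0.73)]
seed_jar [([0.358, -0.25, 0.074], 0.69)]
seed_jar2 [([0.358, -0.25, 0.074], 0.69)]
pot [([0.312, 0.247, 0.012], 0.58)]
punnet [([0.607, -0.526, 0.005], 0.98)]
1.1239686776564901 1.15
```

View pics/a_topz.png

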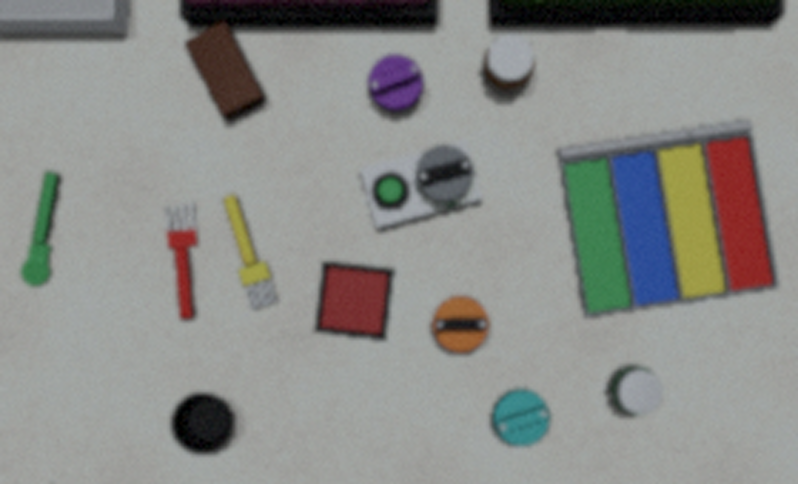

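Run:
```python
from h import *
import pickle
P={}
for n,x,y,z in [("l",.48,.33,.3),("d",.55,.0,.25),("t",.5,-.3,.3)]:
    try:
        move_to([x,y,z],down(np.pi/2)); P[n]=snap("wrist","b_"+n)
        print(n,current_t(),current_joint_positions())
    except IKError as e: print(n,e)
pickle.dump(P,open("b.pkl","wb"))
```

```text
l 2.35 [ 4.12607592e-01  2.86080220e-01  1.35148970e+00  5.23031443e-04
  1.50478967e+00 -1.15903389e+00]
d 3.6833 [-2.00537441e-01  2.51338073e-01  1.51743077e+00  4.63862363e-04
  1.37229614e+00 -1.77316420e+00]
t 4.9083 [-7.29194447e-01  2.87038321e-01  1.34996685e+00  6.18606502e-04
  1.50526579e+00 -2.30191072e+00]
```

View pics/b_l.png

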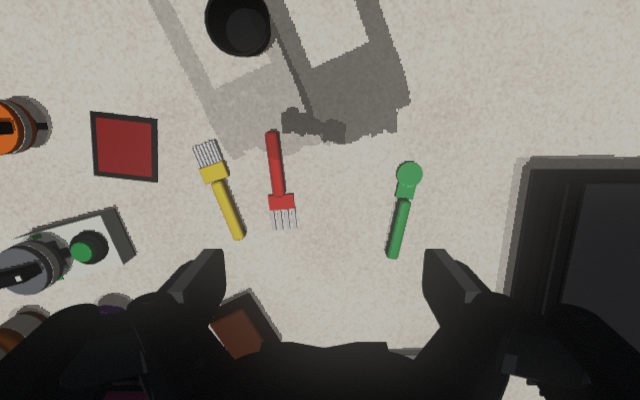

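View pics/b_d.png

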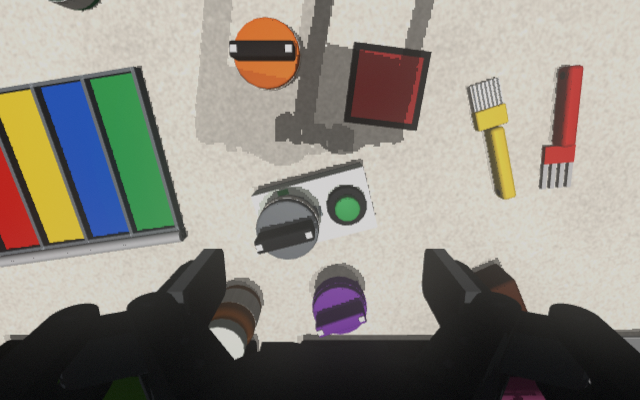

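View pics/b_t.png

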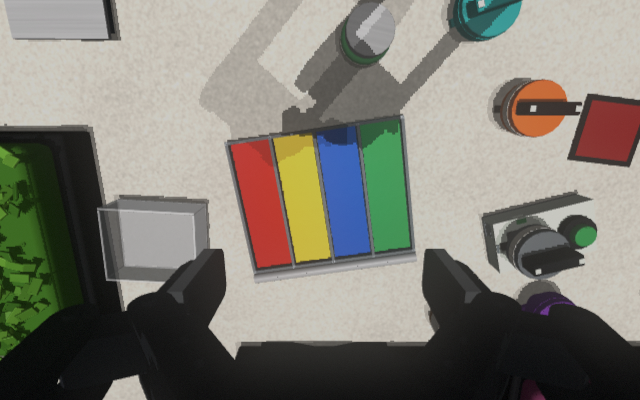

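Run:
```python
from h import *
i=cv2.imread("pics/b_d.png")[140:280,220:400]
a=cv2.resize(i,None,fx=4,fy=4,interpolation=cv2.INTER_CUBIC);cv2.imwrite("pics/b_dz.png",a)
i=cv2.imread("pics/b_t.png")[170:300,460:620]
a=cv2.resize(i,None,fx=4,fy=4,interpolation=cv2.INTER_CUBIC);cv2.imwrite("pics/b_tz.png",a)
```

```text
(no output)
```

View pics/b_dz.png

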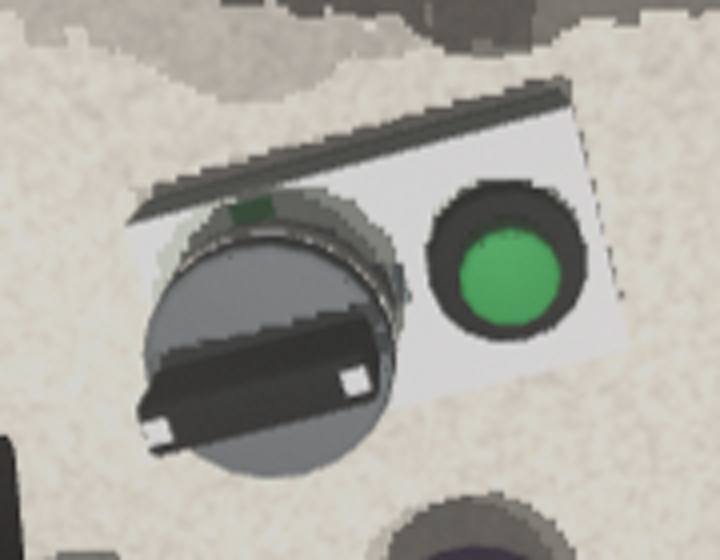

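View pics/b_tz.png

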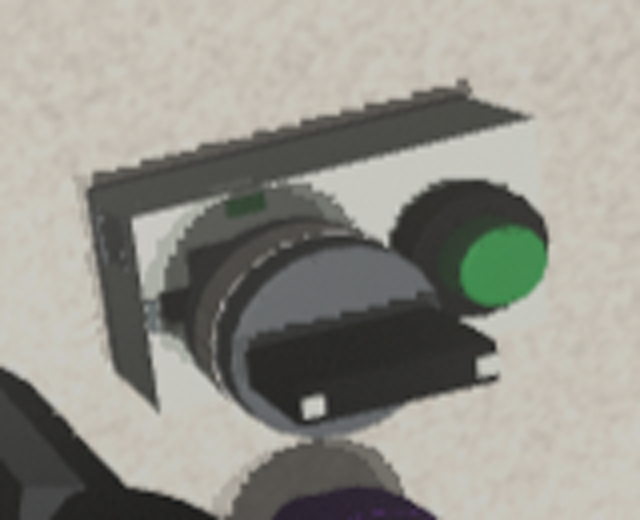

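```bash
cat >> h.py <<'E'
HSV={"comb":[((0,130,60),(8,255,255)),((172,130,60),(180,255,255))],"brush":[((20,110,60),(33,255,255))],"paddle":[((50,90,40),(80,255,255))],"scraper":[((100,110,50),(125,255,255))],"orange":[((8,150,90),(18,255,255))]}
def mask(p,c):
    h=cv2.cvtColor(p["image"],cv2.COLOR_BGR2HSV); m=np.zeros(h.shape[:2],np.uint8)
    for lo,hi in HSV[c]: m|=cv2.inRange(h,lo,hi)
    return m
def blobs(p,c,amin=100):
    n,l,s,ce=cv2.connectedComponentsWithStats(mask(p,c),connectivity=8)
    o=[(s[i,4],ce[i],np.c_[np.where(l==i)][:,::-1]) for i in range(1,n) if s[i,4]>amin]
    return sorted(o,key=lambda t:-t[0])
def rect(p,pts,z):
    w=px2w(p,pts,z)[:,:2]; return cv2.minAreaRect((w*1000).astype(np.float32))
E
python3 - <<'E'
from h import *
import pickle
P=pickle.load(open("b.pkl","rb"))
for k in P:
  for c in HSV:
    for a,ce,pts in blobs(P[k],c):
        r=rect(P[k],pts,.006); print(k,c,a,ce.round(),np.round(r[0]),np.round(r[1]),round(r[2],1))
E
```

```text
l comb 2904 [124. 147.] [459.  72.] [70. 70.] 83.3
l comb 1057 [277. 176.] [490. 269.] [103.  33.] 5.4
l comb 334 [229. 340.] [748. 188.] [68. 27.] 25.5
l brush 1114 [222. 196.] [533. 199.] [109.  34.] 18.1
l paddle 720 [408. 179.] [502. 444.] [49. 33.] 0.0
l paddle 590 [399. 229.] [573. 434.] [14. 84.] 80.2
l paddle 348 [ 81. 252.] [605. -12.] [30. 29.] 58.7
l orange 520 [  8. 132.] [439. -73.] [22. 65.] 75.8
d comb 2278 [374.  87.] [458.  61.] [52. 68.] 83.5
d comb 2047 [ 13. 213.] [ 588. -382.] [122.  44.] 8.6
d comb 1596 [568. 121.] [490. 270.] [105.  34.] 4.2
d comb 367 [414.  94.] [463. 101.] [ 9. 69.] 80.5
d brush 5747 [ 38. 166.] [ 552. -330.] [178.  45.] 8.6
d brush 1629 [498. 145.] [533. 203.] [110.  34.] 18.5
d paddle 6324 [132. 150.] [ 535. -218.] [178.  48.] 8.6
d paddle 478 [347. 209.] [598.  30.] [29. 29.] 0.1
d scraper 6072 [ 85. 157.] [ 544. -274.] [178.  46.] 8.6
d orange 2438 [267.  54.] [425. -59.] [68. 70.] 83.2
t comb 4570 [261. 202.] [ 560. -382.] [177.  50.] 8.6
t comb 2940 [609. 131.] [459.  68.] [69. 70.] 83.4
t brush 4743 [302. 196.] [ 552. -326.] [177.  51.] 8.6
t paddle 4805 [385. 184.] [ 535. -215.] [176.  51.] 8.6
t paddle 340 [585. 236.] [603.  67.] [29. 29.] 24.3
t scraper 4727 [344. 191.] [ 544. -270.] [176.  51.] 8.6
t orange 1650 [538. 108.] [431. -28.] [68. 66.] 0.5
```

Run:
```python
from h import *
import pickle
P=pickle.load(open("b.pkl","rb"))
z=lambda u,v:(u/4+220,v/4+140)
e=px2w(P["d"],[z(130,222),z(572,107),z(628,350)],.032); print(e)
d=e[1]-e[0]; print(np.hypot(*d[:2]),np.degrees(np.arctan2(d[1],d[0])))
for k,c in (("d",(347,209)),("t",(585,236)),("l",(81,252))): print(k,px2w(P[k],c,.054))
b=px2w(P["d"],[z(157,431),z(355,381)],.098); print(b,b.mean(0)); d=b[1]-b[0];print(np.hypot(*d[:2]),np.degrees(np.arctan2(d[1],d[0])))
y=lambda u,v:(u/4+460,v/4+170)
b=px2w(P["t"],[y(314,406),y(487,366)],.098); print(b,b.mean(0)); d=b[1]-b[0];print(np.hypot(*d[:2]),np.degrees(np.arctan2(d[1],d[0])))
yy=[y(90,180),]
# close oblique look from -y side
move_to([.56,-.06,.2],down(np.pi)); print(current_joint_positions(),current_t())
snap("wrist","c1")
```

```text
[[ 0.57519965 -0.07756273  0.032     ]
 [ 0.54279228  0.04416737  0.032     ]
 [ 0.61268465  0.06241484  0.032     ]]
0.12597005306857947 104.90768972727756
d [[0.58407795 0.02610876 0.054     ]]
t [[0.58368595 0.02563928 0.054     ]]
l [[0.58425813 0.02629406 0.054     ]]
[[ 0.60914535 -0.05926788  0.098     ]
 [ 0.59648304 -0.01239992  0.098     ]] [ 0.60281419 -0.0358339   0.098     ]
0.048548318849721904 105.11864827562712
[[ 0.60934975 -0.0554023   0.098     ]
 [ 0.59696687 -0.00904846  0.098     ]] [ 0.60315831 -0.03222538  0.098     ]
0.0479793063192831 104.95664567242846
[-3.04864584e-01  3.10999155e-01  1.56199551e+00 -3.05125660e-05
  1.26851186e+00  2.83665988e+00] 9.15
```

View pics/c1.png

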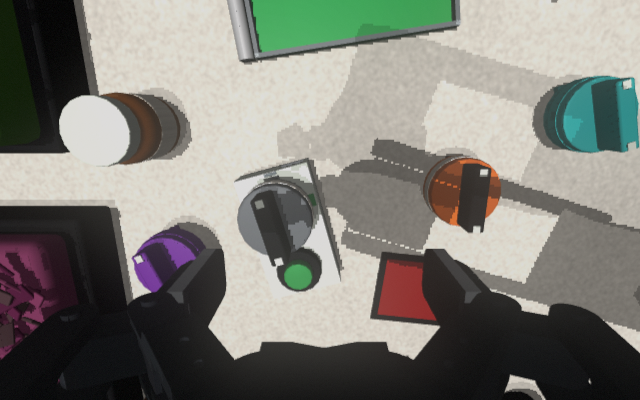

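Run:
```python
from h import *
i=cv2.imread("pics/c1.png")[150:300,220:360]
cv2.imwrite("pics/c1z.png",cv2.resize(i,None,fx=4,fy=4,interpolation=cv2.INTER_CUBIC))
```

```text
(no output)
```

View pics/c1z.png

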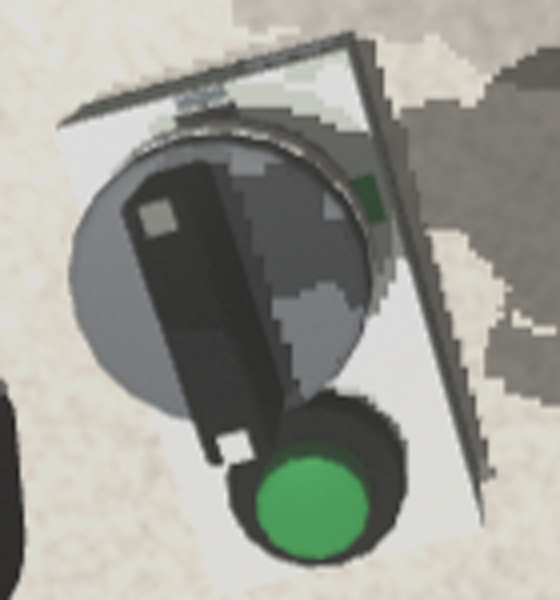

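Run:
```python
from h import *
S=np.array([.6012,-.0353]);a=.26
let_go()
move_to([*S,.18],down(a)); line_to([*S,.085],rate=.1)
print(current_ft_force().round(2)); clamp(60); print("gap",current_finger_gap(),current_ft_force().round(2),current_eef_pos().round(4))
r=line_to([*S,.105],rate=.03,until_force=18); print(r,current_ft_force().round(2),current_eef_pos().round(4),current_finger_gap(),current_t())
snap("scene","d_scene")
i=cv2.imread("pics/d_scene.png")[180:280,250:380];cv2.imwrite("pics/d_sz.png",cv2.resize(i,None,fx=5,fy=5,interpolation=cv2.INTER_CUBIC))
```

```text
[-0.12  0.59  0.37]
gap 0.012593765343614107 [-1.23  0.74  2.87] [ 0.6013 -0.0353  0.0853]
False [ 0.31  0.82 -1.93] [ 0.6011 -0.0353  0.1049] 0.013005259605629935 14.7917
```

View pics/d_sz.png

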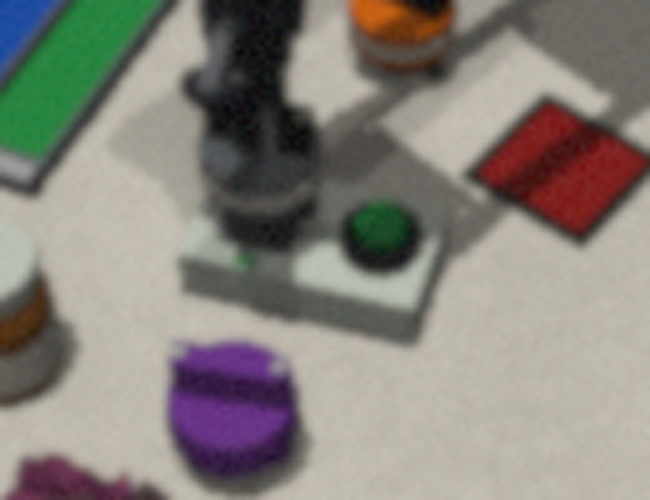

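Run:
```python
from h import *
x,y,z=current_eef_pos(); a=.26
line_to([x,y,.17],rate=.15); print(current_finger_gap(),current_ft_force().round(2))
snap("scene","e_s")
line_to([.459,.070,.13],rate=.2); print(current_finger_gap(),current_ft_force().round(2))
p=snap("wrist","e_w")
print(line_to([.459,.070,.07],rate=.1),line_to([.459,.070,.056],rate=.03,until_force=4),current_eef_pos().round(4),current_finger_gap(),current_ft_force().round(2))
snap("wrist","e_w2"); print(current_t())
```

```text
0.013026603332931656 [-0.37  0.02 -1.51]
0.012717027923048477 [ 0.32 -1.14 -1.07]
False True [0.4598 0.07   0.0613] 0.013160462327187619 [-0.26 -0.8   4.07]
17.7583
```

View pics/e_w2.png

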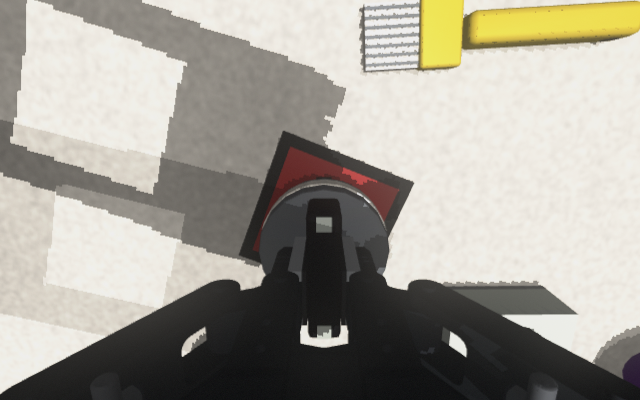

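View pics/e_s.png

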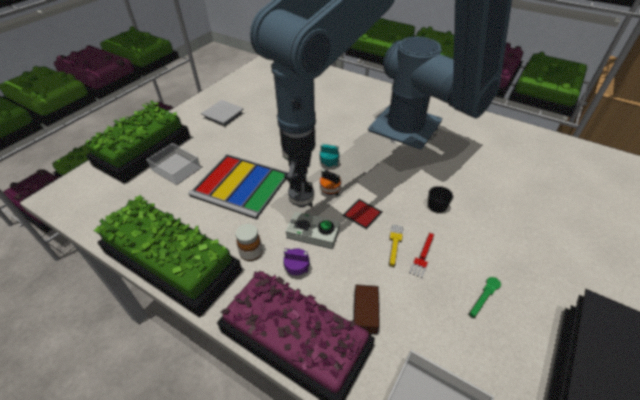

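Spent cartridge came out by a straight lift and stands on the pad. I'll release it, then inspect the socket.

Run:
```python
from h import *
import pickle
let_go(); x,y,z=current_eef_pos(); line_to([x,y,.17],rate=.15)
move_to([.56,-.02,.17],down(np.pi/2)); 
P={}
P["f"]=snap("wrist","f1"); print(current_t())
move_to([.47,-.05,.17],down(np.pi/2)); P["g"]=snap("wrist","g1"); pickle.dump(P,open("f.pkl","wb"))
i=P["f"]["image"][120:300,180:420];cv2.imwrite("pics/f1z.png",cv2.resize(i,None,fx=3.3,fy=3.3,interpolation=cv2.INTER_CUBIC))
```

```text
20.7
```

View pics/f1z.png

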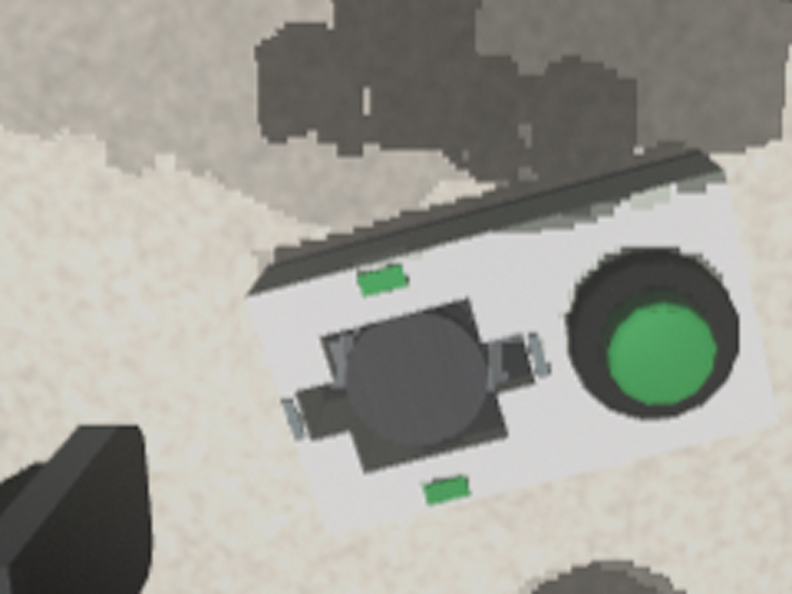

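View pics/g1.png

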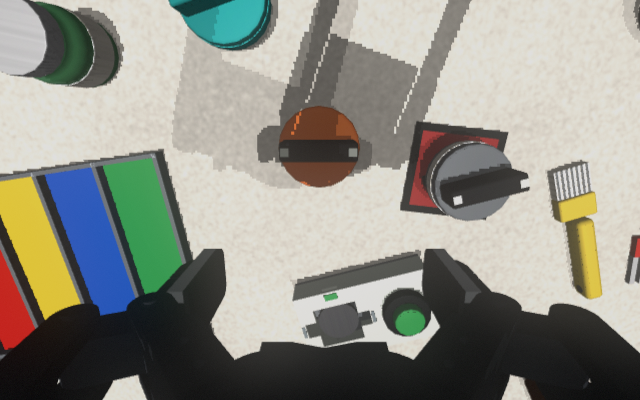

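View pics/f1.png

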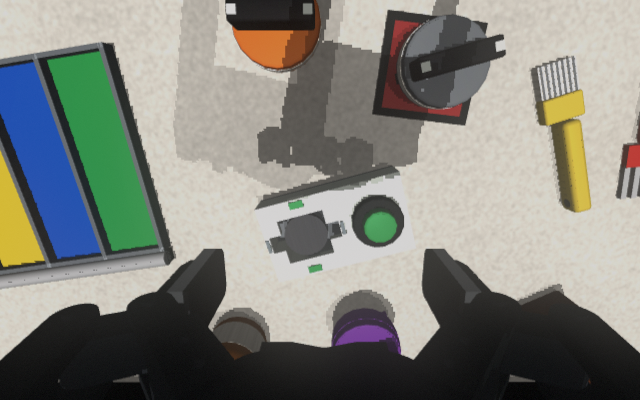

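Run:
```python
from h import *
import pickle
P=pickle.load(open("f.pkl","rb")); f,g=P["f"],P["g"]
z=lambda u,v:(180+u/3.3,120+v/3.3)
print("sock",px2w(f,[z(415,384.5),z(416,387)],.032))
m=px2w(f,[z(383,280),z(447,489),z(292,419),z(540,355)],.032)[:,:2]
for i,j in((0,1),(2,3)): d=m[j]-m[i]; print(np.hypot(*d),np.degrees(np.arctan2(d[1],d[0])))
print("button",px2w(f,z(662,353),.054))
for n,p,q,h in(("or",g,[(284,153),(352,153)],.074),("sp",g,[(458,200),(525,182)],.076),("sp",f,[(424,66),(497,47)],.076)):
    b=px2w(p,q,h); d=b[1]-b[0]; print(n,b.mean(0),np.hypot(*d[:2]),np.degrees(np.arctan2(d[1],d[0])))
p,=[x for x in blobs(g,"orange")][:1]; print(p[0],p[1])
# pad corners in f & g by eye
print(px2w(g,[(417,122),(508,132),(400,210)],.002))
```

```text
sock [[ 0.60096578 -0.03536264  0.032     ]
 [ 0.60168335 -0.03510419  0.032     ]]
0.06217521088781644 15.234506194901442
0.06941474795713902 105.32530572960981
button [[0.58412356 0.02658299 0.054     ]]
or [ 0.43232996 -0.05379758  0.074     ] 0.047918733400809724 89.96205244975057
sp [0.45951538 0.07083802 0.076     ] 0.0483298993617317 105.98177702322707
sp [0.45954797 0.06890955 0.076     ] 0.04737689073570436 103.89308092821088
1734 [321.83391003 124.71049596]
[[0.41349812 0.03423822 0.002     ]
 [0.42240021 0.11746296 0.002     ]
 [0.4963319  0.02386667 0.002     ]]
```

Run:
```python
from h import *
O=np.array([.4323,-.0538])
move_to([*O,.13],down(0)); line_to([*O,.060],rate=.1); clamp(80); print("gap",current_finger_gap(),current_ft_force().round(2))
line_to([*O,.17],rate=.15); print(current_finger_gap(),current_ft_force().round(2))
S=np.array([.6012,-.0353]);a=.263
move_to([*S,.15],down(a)); sleep(.3); print(current_finger_gap(),current_eef_pos().round(4),jaw(),current_ft_force().round(2),current_t())
snap("wrist","h1");snap("scene","h2")
i=cv2.imread("pics/h2.png")[180:280,250:380];cv2.imwrite("pics/h2z.png",cv2.resize(i,None,fx=5,fy=5,interpolation=cv2.INTER_CUBIC))
```

```text
gap 0.012693570894762397 [-1.84 -0.07  5.13]
0.01249583175008104 [ 0.21  0.77 -2.01]
0.01224528346202607 [ 0.6006 -0.0356  0.1506] 0.2623063928645823 [ 0.41  0.2  -2.44] 25.9917
```

View pics/h1.png

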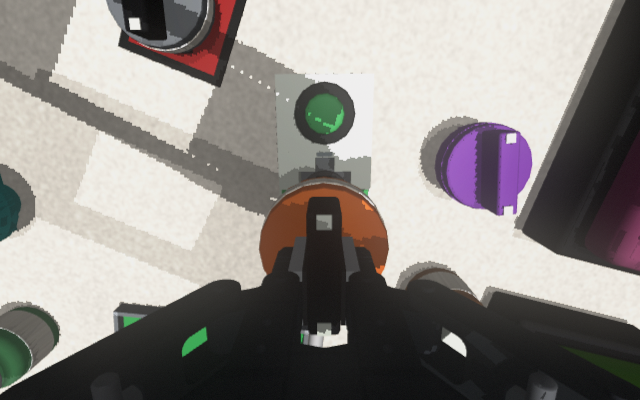

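View pics/h2z.png

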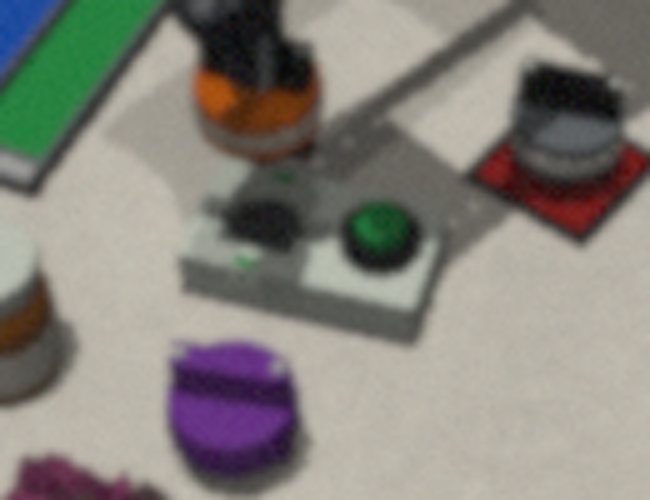

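Run:
```python
from h import *
S=np.array([.6012,-.0353]);a=.263
line_to([*S,.100],rate=.1,attitude=down(a)); f0=current_ft_force()
for z in (.095,.090,.087,.084,.081,.078,.0745):
    r=line_to([*S,z],rate=.03,until_force=25); print(z,r,current_eef_pos().round(4),(current_ft_force()-f0).round(2),round(current_finger_gap(),4))
    if r: break
print(current_t())
```

```text
0.095 False [ 0.6012 -0.0353  0.0952] [-0.58 -1.46 -1.67] 0.0121
0.09 False [ 0.601  -0.0353  0.0897] [-0.32  0.05 -1.58] 0.0127
0.087 False [ 0.601  -0.0353  0.0867] [ 0.23 -1.81 -0.86] 0.012
0.084 False [ 0.6014 -0.0353  0.0845] [-1.71 -0.71  4.93] 0.012
0.081 False [ 0.6014 -0.0354  0.0814] [-2.63 -0.84  6.11] 0.0124
0.078 False [ 0.6014 -0.0354  0.0784] [-2.45 -0.86  6.83] 0.0123
0.0745 False [ 0.6014 -0.0354  0.0751] [-2.32 -1.33  9.08] 0.0124
28.6417
```

Run:
```python
from h import *
S=np.array([.6012,-.0353]);a=.263
line_to([*S,.0735],rate=.02); print(current_eef_pos().round(4))
for k in (20,40,60,80,90):
    move_to([*S,.0735],down(a-np.radians(k))); print(k,np.degrees(jaw()-a).round(1),current_eef_pos().round(4),current_ft_force().round(2),current_moment().round(2),round(current_finger_gap(),4))
snap("wrist","i1"); print(current_t())
```

```text
[ 0.6015 -0.0353  0.0744]
20 -20.0 [ 0.6024 -0.0356  0.0747] [-1.38  0.38  7.56] [ 0.02  0.19 -0.05] 0.0125
40 -40.0 [ 0.6027 -0.0357  0.0748] [-0.29  0.23  7.46] [ 0.01  0.08 -0.07] 0.0123
60 -60.0 [ 0.6027 -0.0357  0.0748] [-0.04 -0.14  7.14] [-0.04  0.04 -0.05] 0.0125
80 -80.0 [ 0.6027 -0.0358  0.0748] [ 0.   -0.58  7.22] [-0.12  0.05 -0.05] 0.0121
90 -90.0 [ 0.6027 -0.0358  0.0748] [0.33 0.13 7.16] [-0.07  0.11 -0.07] 0.0125
30.9333
```

View pics/i1.png

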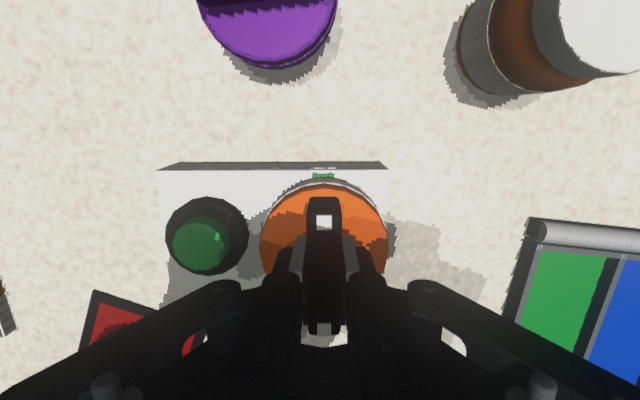

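Run:
```python
from h import *
x,y=.6020,-.0355
r=line_to([x,y,.092],rate=.02,until_force=14); print(r,current_eef_pos().round(4),current_ft_force().round(2))
line_to([x,y,.082],rate=.03)
print(current_eef_pos().round(4),current_ft_force().round(2)); let_go(); line_to([x,y,.17],rate=.15)
snap("wrist","j1"); move_to([.56,-.02,.2],down(np.pi/2)); snap("wrist","j2"); print(current_t())
```

```text
True [ 0.6028 -0.0358  0.0824] [ 1.68 -0.58  1.74]
[ 0.6027 -0.0358  0.0824] [ 1.62 -0.94  3.54]
35.6917
```

View pics/j2.png

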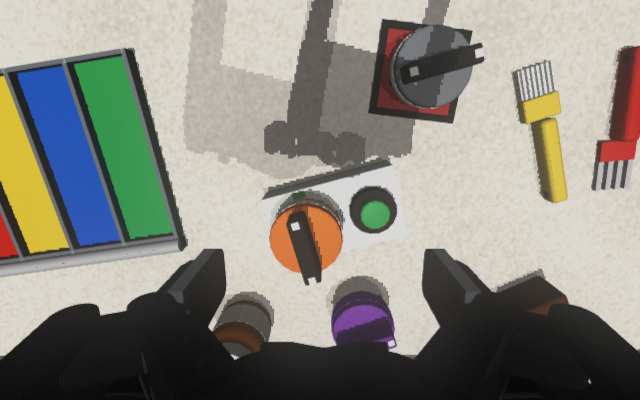

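```bash
cat >> h.py <<'E'
def find(p,c,near,z=.010,rad=.09):
    pts=[b[2] for b in blobs(p,c,60) if np.hypot(*(px2w(p,b[1],z)[0,:2]-near))<rad]
    pts=np.vstack(pts); w=px2w(p,pts,z)[:,:2]
    # handle axis: fit line to the narrow part; first PCA then refine
    m=w.mean(0); u=np.linalg.svd(w-m,full_matrices=False)[2][0]
    s=(w-m)@u; 
    # head = wider end
    t=(w-m)@np.array([-u[1],u[0]])
    lo=np.ptp(t[s<np.percentile(s,20)]); hi=np.ptp(t[s>np.percentile(s,80)])
    if lo>hi: u=-u; s=-s
    tail=s.min(); hsel=(s<tail+.075)
    hw=w[hsel]; m2=hw.mean(0); u2=np.linalg.svd(hw-m2,full_matrices=False)[2][0]; u2*=np.sign(u2@u)
    s2=(w-m2)@u2; org=m2+u2*(np.percentile(s2,.3)+.075)
    return org,np.arctan2(u2[1],u2[0]),np.ptp(s2)
E
python3 - <<'E'
from h import *
import pickle
P={}
for c,n in (("comb",(.518,.268)),("paddle",(.535,.432)),("brush",(.494,.192))):
    move_to([n[0]-.02,n[1],.2],down(np.pi/2)); p=P[c]=snap("wrist","k_"+c)
    o,t,l=find(p,c,np.array(n)); print(c,o.round(4),np.degrees(t).round(1),l.round(3),current_t())
pickle.dump(P,open("k.pkl","wb"))
ims=[P[c]["image"] for c in P]; cv2.imwrite("pics/k_all.png",cv2.resize(np.hstack(ims),None,fx=.41,fy=.41,interpolation=cv2.INTER_AREA))
p=snap("top","k_top")
E
```

```text
comb [0.5135 0.2705] 4.6 0.103 36.875
paddle [0.5389 0.437 ] 170.2 0.118 37.625
brush [0.5135 0.1937] -162.0 0.11 38.6333
```

View pics/k_all.png

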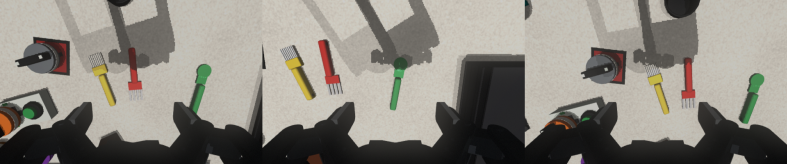

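View pics/k_top.png

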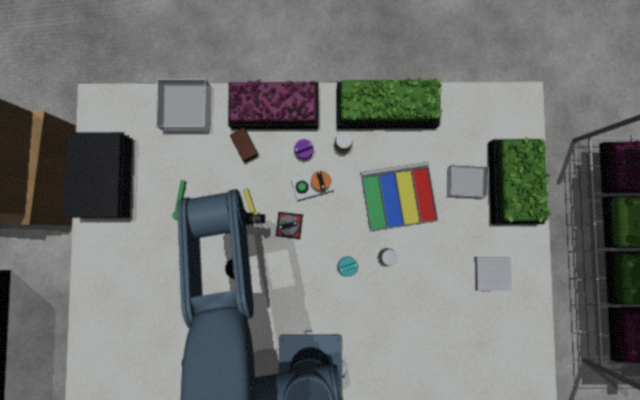

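```bash
cat >> h.py <<'E'
TH=np.radians(8.6); ux=np.array([np.cos(TH),np.sin(TH)]); uy=np.array([-ux[1],ux[0]])
LIN={"comb":(.560,-.383),"brush":(.552,-.3275),"scraper":(.544,-.272),"paddle":(.535,-.2165)}
def pick(o,t,a,z=.018):
    g=np.array(o)-.010*np.array([np.cos(t),np.sin(t)])
    move_to([*g,.09],down(a)); line_to([*g,z],rate=.08); clamp(50)
    print("gap",round(current_finger_gap(),4),current_ft_force().round(1))
    line_to([*g,.15],rate=.15); print("lift",round(current_finger_gap(),4),current_ft_force().round(2),current_t())
def place(c,a,ox,oy):
    g=np.array(LIN[c])+ux*(ox-.010)+uy*oy
    move_to([*g,.10],down(a)); print("over",round(current_finger_gap(),4),current_eef_pos().round(4),current_ft_force().round(2))
    snap("wrist","pl_"+c)
    line_to([*g,.035],rate=.1); r=line_to([*g,.022],rate=.02,until_force=4)
    print("down",r,current_eef_pos().round(4),round(current_finger_gap(),4),current_t())
E
python3 - <<'E'
from h import *
t=np.radians(4.6); pick((.5135,.2705),t,t+np.pi/2)
place("comb",TH+np.pi/2,.010,-.004)
snap("wrist","m1")
E
```

```text
gap 0.0148 [ 0.5 -0.5  2.5]
lift 0.0143 [ 0.08 -0.53 -1.6 ] 42.0167
over 0.0144 [ 0.5613 -0.3858  0.1002] [-0.29 -0.18 -1.55]
down True [ 0.5606 -0.387   0.0244] 0.0147 45.7583
```

View pics/m1.png

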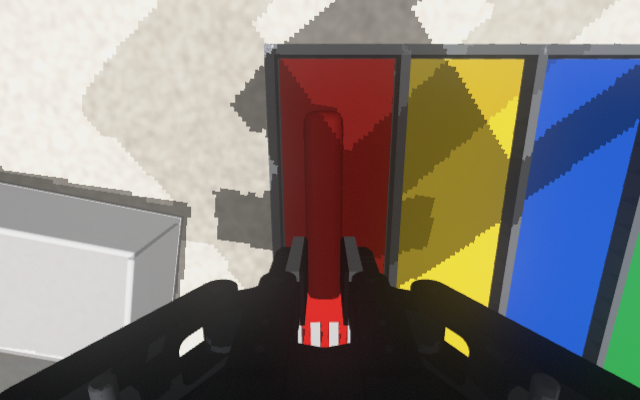

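Run:
```python
from h import *
let_go(); x,y,z=current_eef_pos(); line_to([x,y,.12],rate=.12); snap("wrist","m2")
move_to([.49,.20,.2],down(np.pi/2)); p=snap("wrist","m3")
o,t,l=find(p,"brush",np.array((.505,.193))); print(o.round(4),np.degrees(t).round(1),l.round(3),current_t())
```

```text
[0.513  0.1934] -162.0 0.11 49.6833
```

View pics/m2.png

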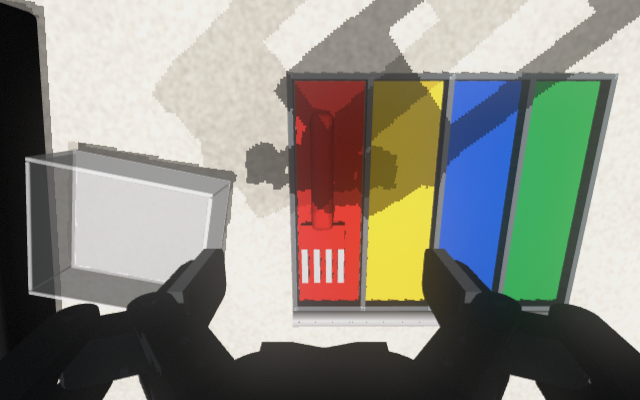

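View pics/m3.png

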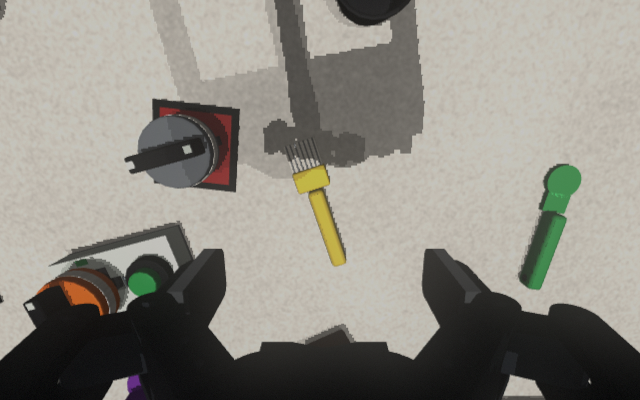

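Run:
```python
from h import *
t=np.radians(-162+360); pick((.513,.1934),t,t-np.pi/2)
place("brush",TH-np.pi/2,.006,.004)
snap("wrist","n1")
```

```text
gap 0.0144 [ 0.3 -0.2  2.6]
lift 0.0148 [ 0.04  0.2  -0.79] 52.9417
over 0.0143 [ 0.5477 -0.3235  0.0998] [-0.27 -0.23 -0.69]
down True [ 0.5474 -0.3241  0.0244] 0.0145 56.425
```

View pics/n1.png

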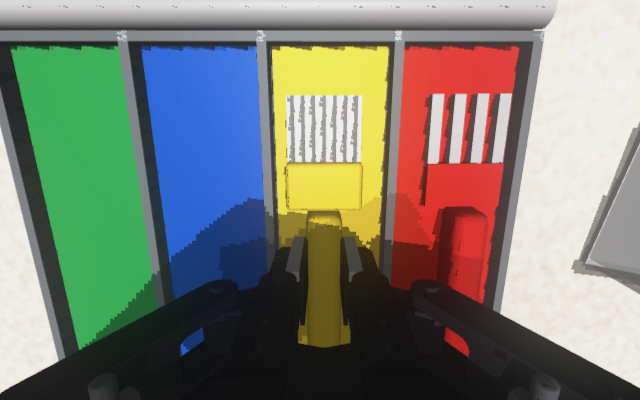

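Run:
```python
from h import *
let_go(); x,y,z=current_eef_pos(); line_to([x,y,.12],rate=.12); snap("wrist","n2")
move_to([.52,.43,.2],down(np.pi/2)); p=snap("wrist","n3")
o,t,l=find(p,"paddle",np.array((.53,.433))); print(o.round(4),np.degrees(t).round(1),l.round(3),current_t())
t=t%(2*np.pi)
pick(o,t,t-np.pi/2)
place("paddle",TH-np.pi/2,.006,.0)
snap("wrist","n4")
```

```text
[0.5388 0.437 ] 170.4 0.11 60.8833
gap 0.0139 [-0.6  0.2  1.2]
lift 0.0141 [-0.61 -0.64 -0.67] 64.1417
over 0.0145 [ 0.5314 -0.2165  0.1001] [ 0.33 -0.53 -1.36]
down True [ 0.531  -0.2171  0.0243] 0.014 67.8667
```

View pics/n2.png

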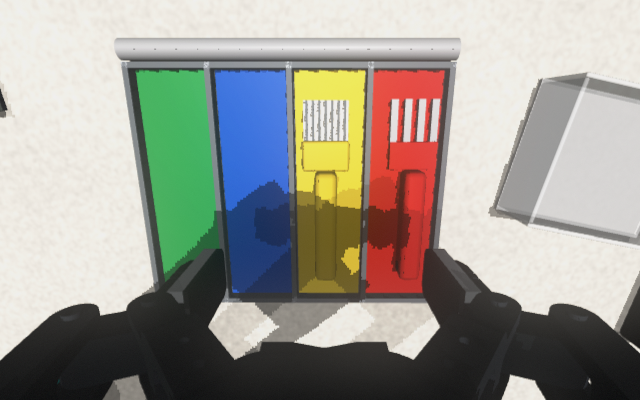

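View pics/n4.png

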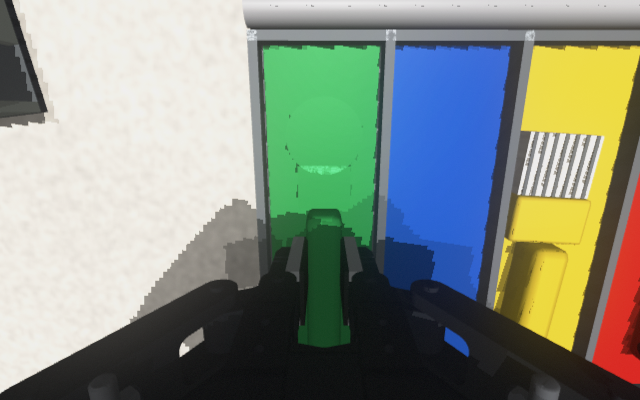

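Paddle sits in the green compartment. Release it and check everything, including for a hidden blue tool.

Run:
```python
from h import *
import pickle
let_go(); x,y,z=current_eef_pos(); line_to([x,y,.12],rate=.12)
move_to([.50,-.28,.22],down(np.pi/2)); P={"o1":snap("wrist","o1")}
move_to([.52,.0,.2],down(np.pi/2)); P["o2"]=snap("wrist","o2")
move_to([.3,-.3,.3],down(np.pi/2)); P["o3"]=snap("top","o3"); P["o4"]=snap("scene","o4"); print(current_t())
p=P["o3"]; print("scraper",boxes_of(p,"scraper"),boxes_of(P["o4"],"scraper"))
pickle.dump(P,open("o.pkl","wb"))
a=cv2.resize(P["o3"]["image"][70:330,60:560],None,fx=1.6,fy=1.6,interpolation=cv2.INTER_CUBIC);cv2.imwrite("pics/o3z.png",a)
```

```text
74.9
scraper [{'location': [0.526, -0.2151, -0.0003], 'confidence': 0.36}] [{'location': [0.5886, -0.3354, 0.0033], 'confidence': 0.6}]
```

View pics/o1.png

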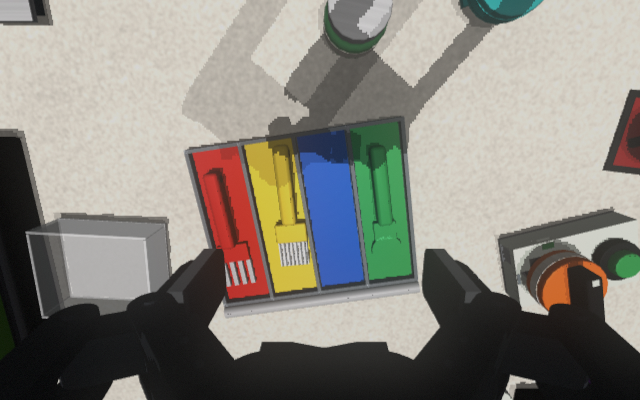

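View pics/o2.png

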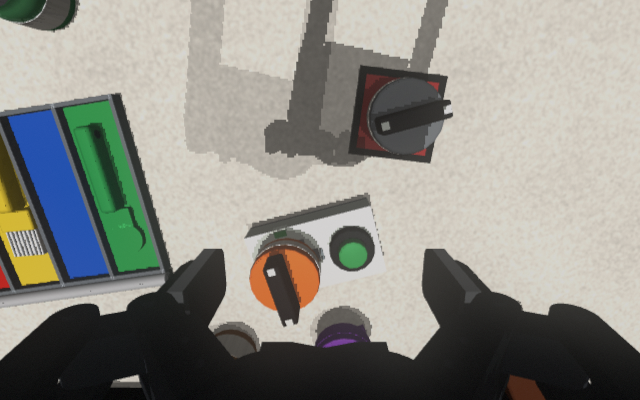

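View pics/o3z.png

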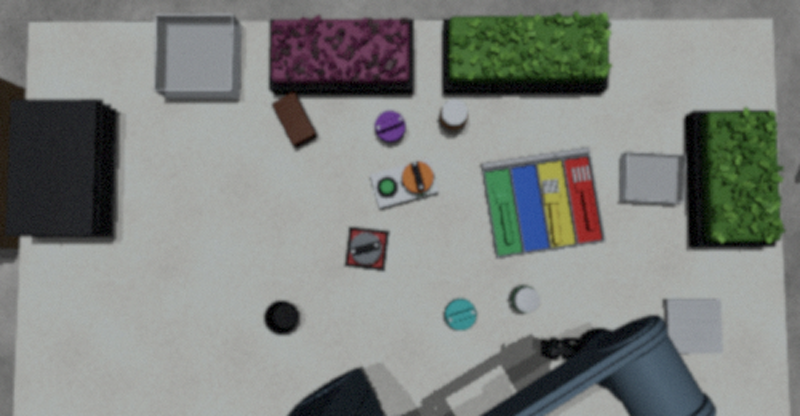

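View pics/o4.png

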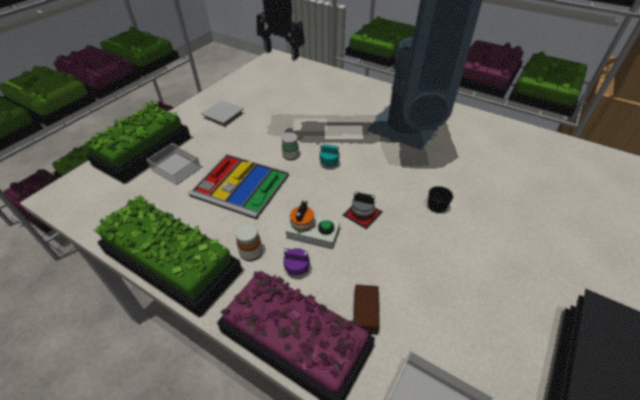

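Run:
```python
from h import *
import pickle
P=pickle.load(open("o.pkl","rb")); p=P["o2"]
b=px2w(p,[(270,271),(289.5,323)],.096); d=b[1]-b[0]; print(b.mean(0),np.hypot(*d[:2]),np.degrees(np.arctan2(d[1],d[0])))
b=px2w(p,[(386,125),(448,112)],.076);print("spent",b.mean(0))
for c in("comb","brush","paddle"):
    o,t,l=find(P["o1"],c,np.array(LIN[c])) if 0 else (0,0,0)
B=np.array([.5840,.0263])
move_to([*B,.13],down(.26)); clamp(20); print(current_eef_pos().round(4),current_finger_gap(),current_t())
snap("wrist","q1")
```

```text
[ 0.60277828 -0.03670507  0.096     ] 0.050186391080276845 16.624858007029992
spent [0.46026781 0.07069807 0.076     ]
[0.584  0.0263 0.13  ] -9.942589416738826e-05 77.675
```

View pics/q1.png

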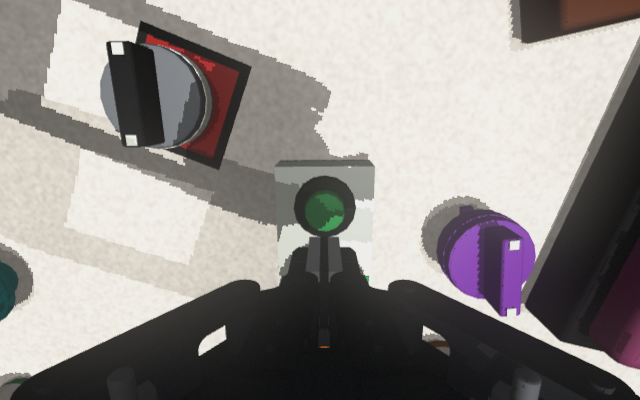

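Run:
```python
from h import *
B=[.5840,.0263]
line_to([*B,.066],rate=.08)
r=line_to([*B,.053],rate=.015,until_force=15); print(r,current_eef_pos().round(4),current_ft_force().round(2))
sleep(.3); print(current_eef_pos().round(4),current_ft_force().round(2)); snap("scene","r0")
line_to([*B,.15],rate=.1)
move_to([.45,.25,.25],down(np.pi/2)); let_go()
snap("top","r1");p=snap("wrist","r3"); snap("scene","r2"); print(current_t())
b=cv2.imread("pics/r2.png")[140:280,180:400];cv2.imwrite("pics/r2z.png",cv2.resize(b,None,fx=3.5,fy=3.5,interpolation=cv2.INTER_CUBIC))
```

```text
True [0.5843 0.0263 0.0561] [-0.26 -0.21  5.96]
[0.5843 0.0263 0.0561] [-1.79  0.23  6.02]
82.8417
```

View pics/r2z.png

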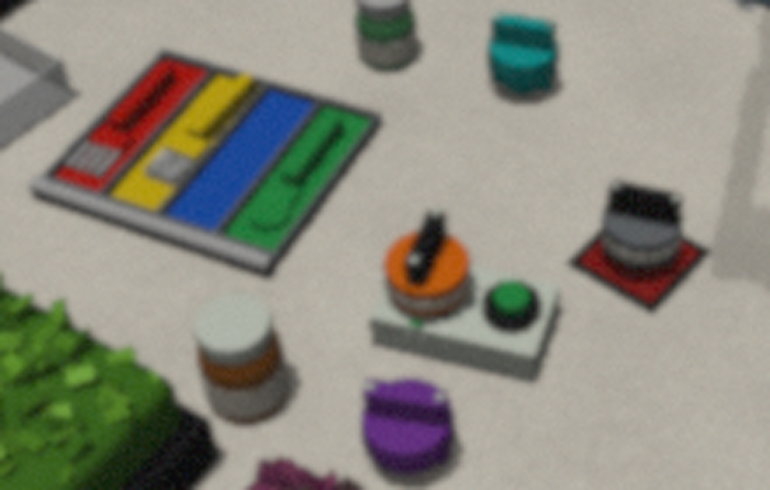

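View pics/r1.png

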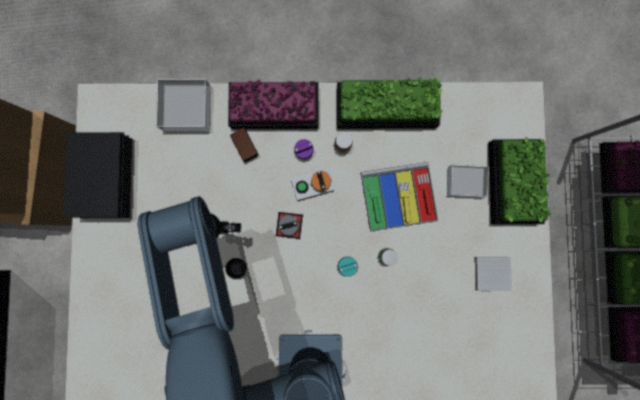

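Run:
```python
from h import *
move_to([.48,-.29,.22],down(np.pi/2)); snap("wrist","s1")
a=cv2.imread("pics/o4.png")[140:240,180:300];b=cv2.imread("pics/r2.png")[140:240,180:300]
cv2.imwrite("pics/s2.png",cv2.resize(np.hstack([a,b]),None,fx=3.3,fy=3.3,interpolation=cv2.INTER_CUBIC))
```

```text
(no output)
```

View pics/s1.png

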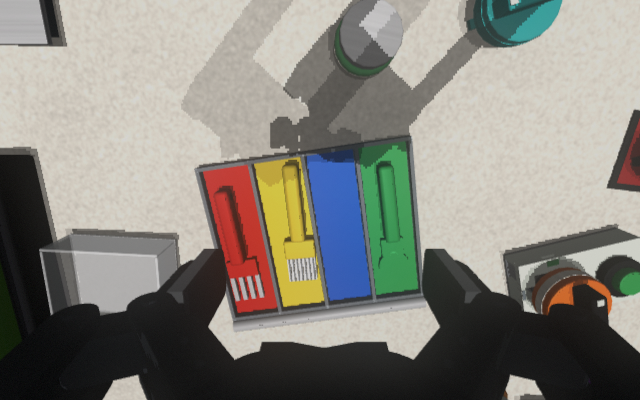

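View pics/s2.png

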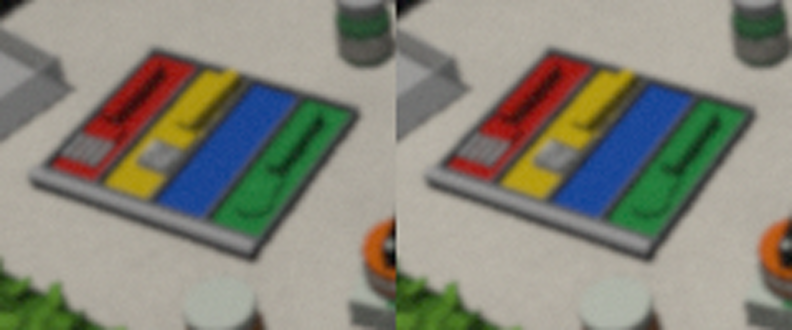

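```bash
python3 - <<'E'
from h import *
p=camera("wrist")
i=p["image"][130:330,190:430];cv2.imwrite("pics/s1z.png",cv2.resize(i,None,fx=3.3,fy=3.3,interpolation=cv2.INTER_CUBIC))
E
python3 - <<'E'
from h import *
p=snap("wrist","t0")
def L(c,q,z):
    w=px2w(p,q,z)[0,:2]-LIN[c]; return np.round([w@ux,w@uy],4)
print("brush head",L("brush",(303,281),.012),"tail",L("brush",(290,163),.026))
print("comb head",L("comb",(249,299),.012),"tail",L("comb",(223,187),.026))
E
```

```text
brush head [0.0549 0.0068] tail [-0.0849  0.0176]
comb head [ 0.0692 -0.0039] tail [-0.0702  0.0012]
```

View pics/s1z.png

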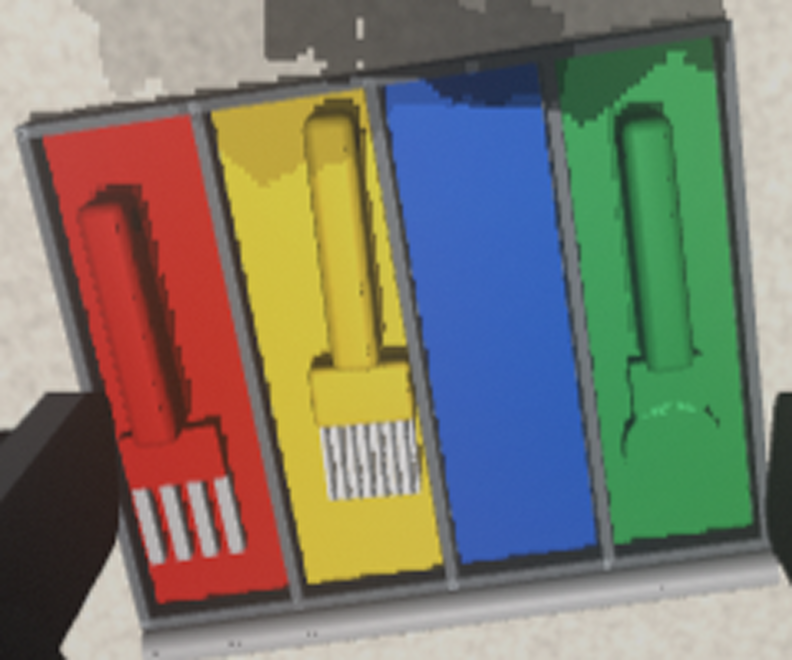

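Run:
```python
from h import *
B=[.5840,.0263]
move_to([*B,.13],down(.26)); clamp(20); line_to([*B,.066],rate=.08); f0=current_ft_force()
for z in (.062,.060,.058,.056,.055,.054):
    line_to([*B,z],rate=.015); print(z,current_eef_pos()[2].round(4),(current_ft_force()-f0)[2].round(2))
sleep(.3); line_to([*B,.15],rate=.1)
move_to([.45,.15,.25],down(np.pi/2)); let_go(); 
snap("wrist","u1"); snap("scene","u2"); print(current_t(),current_ft_force().round(2))
b=cv2.imread("pics/u2.png")[140:280,180:400];cv2.imwrite("pics/u2z.png",cv2.resize(b,None,fx=3.5,fy=3.5,interpolation=cv2.INTER_CUBIC))
```

```text
0.062 0.0621 -0.16
0.06 0.0601 2.3
0.058 0.0581 3.24
0.056 0.0561 4.15
0.055 0.056 11.19
0.054 0.0558 17.58
93.4 [-0.2  -0.25  0.4 ]
```

View pics/u2z.png

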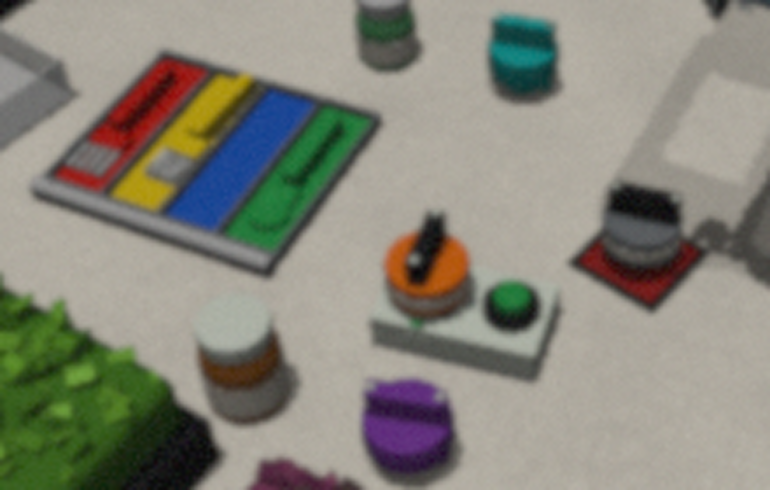

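View pics/u1.png

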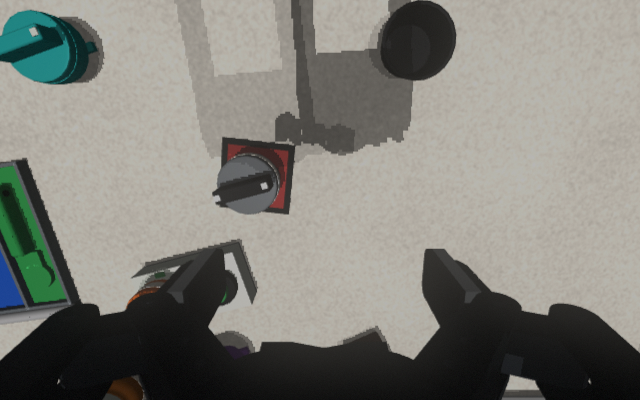

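The button hit its hard end stop 6 mm down and came back up, so I'm handing in.

```bash
python3 -c "
from workcell import *
print(sign_off(), current_t())"
```

```text
the job is handed in; nothing more can be done
the job is handed in; nothing more can be done
```

The job is handed in, at about 94 s of the 210 s allowed. My last checks showed every goal met, but the hand-in gives no verdict.

- **Spent cartridge:** it was not locked as described. Its grip bar lay along the open notches, so it lifted straight out with no push and turn. It now stands upright on the pad, about 1 mm from the middle.
- **Orange cartridge:** pushed to about 17 mm below the deck and turned 90° clockwise. It held against an upward pull at lock height. Its grip bar measures within 2° of the green marks and about 2 mm from the socket axis.
- **Tools:** the comb, brush and paddle lie flat in the red, yellow and green compartments, heads towards the spray bar. I saw no blue scraper on the table. The detector's two "scraper" hits fell on tools already in the tray, so I took it as absent.
- **Brush shifted after placing:** it moved about 1–2 cm, probably the announced knock. It is still flat and inside the walls, with the head end at x ≈ 55 mm and the origin about 12 mm off the centre line (limit 18 mm). I left it there.
- **Start button:** pressed twice. The first press stopped at about 6 mm. The second confirmed the hard end stop, with the force jumping from 4 to 18 N. The last picture shows it back up, the gripper clear and open, and the bystanders in view where they were.

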